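Unlock the medicine box with the T-handled key

ROBOT

A 6-joint arm with a two-finger parallel gripper is mounted at the origin on a cart in front of the work surface, level with it; the furniture and walls round the work are solid. World frame = base frame: x ahead of the robot, y to its left, z up, the work surface at z = 0. Lengths are in m, angles in rad, forces in N, time in s.
With the tool pointing down it reaches from about 0.375 to 0.975 m from the base axis. Payload 3.8 kg.
Tool frame: the origin (TCP) lies on the centre line of the jaws, within the pads' length; the fingertips stand 25 mm ahead of it and the grasp point (between the pads) lies 6 mm ahead of it; z points along the fingers, y is the line along which they close (so a half turn about z gives the same grasp; the last joint's range is limited). The gripper opens to 85 mm and grips with 20 to 120 N. Pads are 22 mm wide; open, the fingers measure 114 mm over their backs; the gripper's body (76 mm by 85 mm) begins 54 mm behind the grasp point. The pads swing forward as they close: fully open they stand 13 mm farther back than shut.
Start: joints at [1.197, 0.264, 1.604, -0, 1.274, -0.037], TCP at [0.223, 0.637, 0.256] pointing down, gripper open.
Joint ranges: [-2.63, 2.63], [-0.94, 2.18], [0.31, 2.57], [-1.31, 4.45], [0, 2.66], [-2.55, 2.55]. Speed limits (rad/s): [2.57, 2.57, 3.14, 3.14, 3.14, 3.14].

INTERFACE

Orientations are given as a rotation vector (axis times angle).
In Python, from workcell import bot gives the robot as it stands. The module is installed in compiled form; this text tells all that it offers.
- The arm moves only by the tool play_rows, never from a script. Its argument "commands" is a list that holds one entry, the list of rows, each a list of 7 numbers: the shift along the tool's x, y, z as a fraction of full scale, then the turn, a rotation vector about the tool's x, y, z as a fraction of full scale, then the closure, from -1 (fully open) to 1 (shut). A call has 1 to 8 rows; each row is the pose to reach, as a shift and turn from the pose commanded when the call began, along the tool's axes at that moment, turning the shorter way round; what a row does not reach only later rows make up. Full scale, the value 1, is 60 cm for a shift and 180 degrees for a turn. A row lasts 1/10 s, in which the tool goes at most 50 mm and 8.59 degrees, less where a joint would pass 70% of its speed; a pose out of reach is approached as far as the arm can. A call with a number of a shift or a turn outside -1 to 1 is refused whole. A call with a gripper value outside its range is refused whole. The fingers move at their own pace and stop on an object; "force" is the grip in N (left out, the last holds). Time passes only in rows, so rows that repeat a pose let the fingers close. It gives the time, the measured TCP pose, the force, the opening and the grip force at its end, in the units of the state.
- bot.read_state(): the state, without advancing time (a new reading comes with each control period).
- bot.read_camera(name): name is "scene" or "top" or "wrist"; returns the picture (420x560x3 uint8, blue, green, red); there is no depth.
- bot.camera_params(name): a dict with "fov_y" (degrees; the focal length in pixels is half the picture's height over the tangent of half this angle, whatever the lens; pixels are square), "cx", "cy" (the principal point, pixels), "rvec" (rotation vector, rad) and "tvec" (3), from world to camera coordinates, as OpenCV has them. Camera axes: x right, y down, z forward; pixel columns grow to the right and rows downward; lengths in m; the calibration is good to about 2 mm. A picture is of the moment at which its call begins: read the wrist's pose just before it. camera_params takes no time and is no camera call; for the wrist camera it gives the pose at the moment of the call.
- bot.finish_job(): hands the job in; it is judged then, once.
The state is a dict: "time": time; "q": joint angles; "joint_vel": joint speeds; "joint_torque": joint torques, N m; "tool_pos": TCP position; "tcp_rot": TCP orientation; "wrist_force": force on the tool from outside, world axes, zero at the start; "torque": the same for the moment, N m; "width": opening from 0.0 (shut) to 1.0 (fully open); "grip_force": force on a finger pad.
Only numpy, scipy, OpenCV 4.12 (cv2) and the standard library are available. Lean on these libraries where they do the work, as an engineer would, in place of code of your own. Each camera call takes 0.05 s, during which the arm holds its last target. There are 200 camera calls.

TASK

The little grey medicine box on the worktop is locked. Take the key with the straight crossbar handle out of the wooden key block, push it fully home into the keyhole in the top of the box and turn it a quarter turn clockwise, so that the hidden bolt draws back and the drawer comes out; leave the key standing in the lock, and leave the round-headed radiator key in its block.

Things in the scene. Friction and masses are not known exactly. Their poses are not given: they have to be found in the camera images.
- tee_key: T-shaped key, 92 mm tall, 90 g, upright in a slot of the block. Origin: blade's lower end, z up. Blade 22 mm wide (x), 8 thick (y), z 0-35 mm, lowest 8 mm tapering to 12x4; collar radius 20 at z 35-40 rests on the block, later on the lock; stem radius 6; black crossbar z 70-92, 64 long (x), 14 thick (y): grip it across y. Same after a half turn about z.
- round_key: The wrong key, for the radiator: 91 mm tall, round black head 34 mm across. Origin: shank's lower end, z up. Stays in its slot. Both keys stand in a fixed wooden block, 70 x 180 x 50 mm high, slots 95 mm apart, either key in either slot; their lower ends are 15 mm above the worktop, 35 mm inside the block.
- keyhole (a point): Centre of the keyhole in the box's top, at the lock's top face, 100 mm above the worktop. Axes fixed to the box: z up, x from drawer front to back. Slot 28 mm along x, 12 along y, 48 deep; its top 10 mm slopes, mouth 40x24. Key's x goes along the slot (either way round); home when the collar rests on the lock, blade end 35 mm below this point.
- drawer (a joint): Drawer in the front of the fixed grey box (116 deep, 130 wide, 94 mm high): m out, 0 locked, max 0.03. Moves only as the lock turns: 0.01 at 30 deg, 0.02 at 60, 0.03 at 90. The lock (0.06 N m) turns clockwise from above, 90 deg to a stop, and stays where left; the key has 11 deg of play in it, so turn the key 90 deg or slightly more.

How it is judged:
By the outcome, as a careful person would: the job done as asked, in the order asked, and still so for the second after the job is handed in, with the robot touching nothing.
It also fails if it takes over 45 s, if anything falls off the work surface, if the arm or the gripper's body presses on something with over 40 N, if the wrist force passes 120 N, or if a joint passes its speed limit or range.

## Working session

There is one attempt and no reset: what is moved stays moved. The work goes in short steps, Python scripts to look and compute and a tool call to move; the robot and the scene stay as the last step left them, time stands still between calls to the robot, and variables do not carry over. Pictures are saved under pics/ and viewed, at most 10 in all, crops included, and the job is handed in when it is done.

Besides the shell and the picture viewer there is one more tool, called by a JSON object that holds its "name" and its "arguments". play_rows: Moves the arm, as the interface text tells. Its arguments: {"type":"object","properties":{"commands":{"type":"array"},"force":{"type":"number"}},"required":["commands"]}

```bash
mkdir -p pics; cat > h.py <<'E'
import numpy as np, cv2
from scipy.spatial.transform import Rotation as R
from workcell import bot
def cam(n):
    p=bot.camera_params(n); f=210/np.tan(np.radians(p['fov_y'])/2)
    return f,p['cx'],p['cy'],R.from_rotvec(np.ravel(p['rvec'])).as_matrix(),np.ravel(p['tvec'])
def ray(c,u,v):
    f,cx,cy,M,t=c; d=M.T@np.array([(u-cx)/f,(v-cy)/f,1]); return -M.T@t,d
def onz(c,u,v,z):
    o,d=ray(c,u,v); return o+d*(z-o[2])/d[2]
def proj(c,P):
    f,cx,cy,M,t=c; q=M@np.asarray(P)+t; return f*q[0]/q[2]+cx,f*q[1]/q[2]+cy
E
python3 - <<'E'
from h import *
ims=[]
for n in ('scene','top','wrist'):
    c=cam(n); im=bot.read_camera(n); cv2.imwrite(f'pics/{n}0.png',im); ims.append(im)
    print(n,c[0],c[1],c[2],'pos',-c[3].T@c[4],'fwd',c[3][2])
print(bot.read_state())
cv2.imwrite('pics/a.png',cv2.resize(ims[0],(800,600)))
E
```

```text
scene 458.08559000896895 274.3379709153738 211.5125276156492 pos [0.04313694 0.51618281 0.52999398] fwd [ 0.50645298 -0.6769756  -0.53405001]
top 443.02651931769515 281.5211998078806 209.45741036717982 pos [ 0.29511049 -0.07460621  1.00745312] fwd [ 0.21436523  0.02113102 -0.97652498]
wrist 307.2698582089903 278.737663433248 206.0894602879693 pos [0.15352333 0.66228405 0.37304019] fwd [ 0.27217211 -0.09745384 -0.95730094]
{'time': 0.15, 'q': array([ 1.19707697e+00,  2.64615471e-01,  1.60509400e+00, -4.54571138e-06,
        1.27367637e+00, -3.68871562e-02]), 'joint_vel': array([ 6.72287618e-04, -2.11258320e-03, -3.58027753e-03,  2.42056114e-05,
        7.30467909e-04, -1.46936202e-03]), 'joint_torque': array([ 1.08053052e-04, -5.15903056e+01, -3.67962384e+01, -4.04804894e-05,
        8.04851734e-03,  1.06869931e-05]), 'tool_pos': array([0.22288784, 0.63657675, 0.25520594]), 'tcp_rot': array([-5.26534295e-01, -3.09678678e+00,  2.75864871e-03]), 'wrist_force': array([-0.62032101, -0.30519435, -0.87545162]), 'torque': array([ 0.02140904, -0.03963029,  0.0290605 ]), 'grip_force': 0.0, 'width': 0.9967287549691684}
```

View pics/scene0.png

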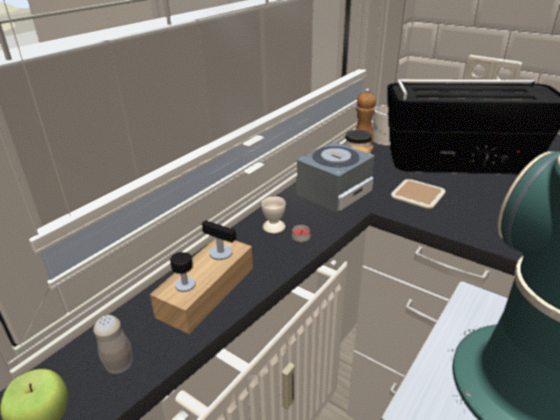

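View pics/top0.png

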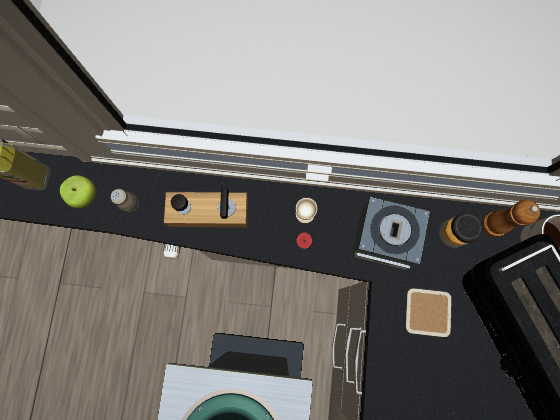

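The scene view shows the tee key's bar at about (219,230), the round key at (182,265), and the box's keyhole at (337,156). In the top view they are at (225,201), (180,203) and (395,229).

```bash
cat > m.py <<'E'
from h import *
c=cam('top'); im=cv2.imread('pics/top0.png'); s=cam('scene'); si=cv2.imread('pics/scene0.png')
def blob(g,x0,y0,x1,y1,th,inv=True):
    m=(g[y0:y1,x0:x1]<th).astype(np.uint8)
    n,l,st,ce=cv2.connectedComponentsWithStats(m)
    out=[]
    for i in range(1,n):
        if st[i,4]>15:
            pts=np.argwhere(l==i)[:,::-1].astype(np.float32)+[x0,y0]
            r=cv2.minAreaRect(pts.astype(np.float32)); out.append((r,st[i,4]))
    return out
g=cv2.cvtColor(im,cv2.COLOR_BGR2GRAY); gs=cv2.cvtColor(si,cv2.COLOR_BGR2GRAY)
print('bar top',blob(g,195,180,250,226,45)); print('hole',blob(g,380,214,412,244,50))
print('bar scene',blob(gs,196,215,240,245,45)); print('hole scene',blob(gs,318,146,356,166,60))
def z(i,x0,y0,x1,y1,k): return cv2.resize(i[y0:y1,x0:x1],None,fx=k,fy=k,interpolation=cv2.INTER_CUBIC)
A=z(im,160,180,255,235,4);B=z(im,350,190,440,275,4);C=z(si,150,215,245,275,4);D=z(si,290,135,380,205,4)
o=np.zeros((600,800,3),np.uint8)
for p,(x,y) in ((A,(0,0)),(B,(400,0)),(C,(0,345)),(D,(400,345))):
    h=min(p.shape[0],600-y);w=min(p.shape[1],800-x);o[y:y+h,x:x+w]=p[:h,:w]
cv2.imwrite('pics/crop.png',o)
for u,v,zz in ((225,187,.107),(225,217,.107),(395,229,.1),(366,197,.094),(430,210,.094)): print(u,v,onz(c,u,v,zz))
E
python3 m.py
```

```text
bar top [(((222.0, 198.5), (37.0, 54.0), 90.0), np.int32(690)), (((248.5, 212.5), (25.0, 1.0), 90.0), np.int32(45))]
hole [(((394.2115478515625, 229.44229125976562), (5.687368392944336, 12.943665504455566), 11.309932708740234), np.int32(62))]
bar scene [(((218.91925048828125, 231.29615783691406), (35.08231735229492, 12.366517066955566), 15.255118370056152), np.int32(381))]
hole scene []
225 187 [0.52797217 0.06834317 0.107     ]
225 217 [0.46413749 0.05962296 0.107     ]
395 229 [ 0.47857007 -0.29394105  0.1       ]
366 197 [ 0.54208208 -0.23040912  0.094     ]
430 210 [ 0.52851829 -0.36676725  0.094     ]
```

View pics/crop.png

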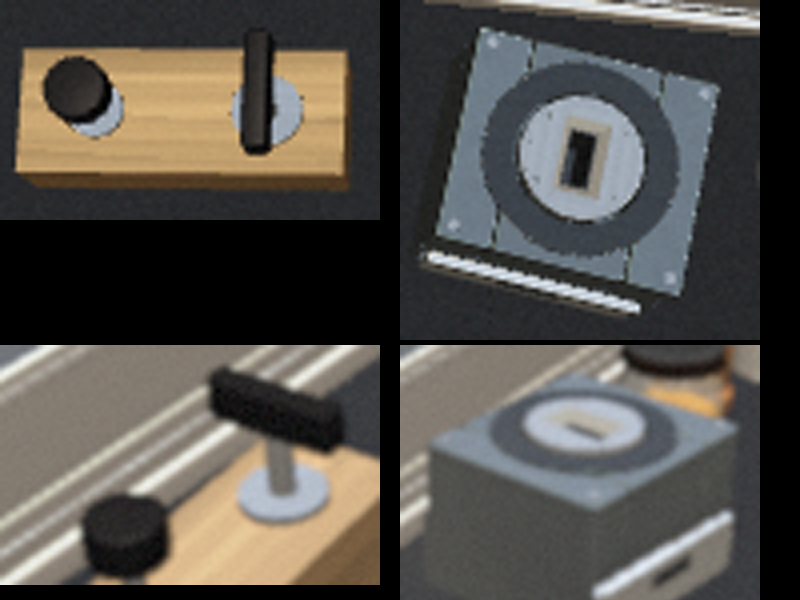

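```bash
cat >> h.py <<'E'
def go(pos,yaw):
    """shift/turn in tool fractions to TCP pos, pointing down, tool y at yaw deg"""
    s=bot.read_state(); T=R.from_rotvec(s['tcp_rot'])
    y=np.radians(yaw); Y=np.array([np.cos(y),np.sin(y),0]); Z=np.array([0,0,-1.]); X=np.cross(Y,Z)
    G=R.from_matrix(np.c_[X,Y,Z])
    print('t',s['time'],'pos',s['tool_pos'].round(4),'y',T.apply([0,1,0]).round(4),'q6',s['q'][5].round(2),'F',s['wrist_force'].round(1),'w',s['width'].round(3),'g',s['grip_force'])
    print('row',(T.inv().apply(np.array(pos)-s['tool_pos'])/.6).round(4),((T.inv()*G).as_rotvec()/np.pi).round(4))
E
python3 - <<'E'
from h import *
c=cam('top'); s=cam('scene')
def tri(a,b):
    o1,d1=ray(c,*a);o2,d2=ray(s,*b); A=np.c_[d1,-d2]; k=np.linalg.lstsq(A,o2-o1,rcond=None)[0]
    p,q=o1+k[0]*d1,o2+k[1]*d2; return (p+q)/2,np.linalg.norm(p-q)
cA=lambda x,y:(160+x/4-.375,180+y/4-.375); cB=lambda x,y:(350+(x-400)/4-.375,190+y/4-.375)
ang=lambda p,q:np.degrees(np.arctan2(*(q-p)[1::-1]))
P=lambda x,y,z:onz(c,*cA(x,y),z); Q=lambda x,y,z:onz(c,*cB(x,y),z)
print('block long',ang(P(347,50,.05),P(25,48,.05)),ang(P(347,173,.05),P(16,171,.05)))
print('collar tee', P(267.5,112,.053)); print('bar ends',P(257,30,.107),P(257,148,.107))
print('block corners',P(347,50,.05),P(25,48,.05),P(16,171,.05),P(347,173,.05))
k=[Q(480,28,.094),Q(719,85,.094),Q(681,295,.094),Q(435,235,.094)]
print('box',k,'mean',np.mean(k,0),'axes',ang(k[3],k[0]),ang(k[2],k[1]),ang(k[1],k[0])-90,ang(k[2],k[3])-90)
print('lock disc',Q(582,158,.1),'hole',Q(582,159,.1))
print('bar centre tri',tri(cA(257,91),(218.9,230.5)))
go([.493,.064,.23],97.8)
E
```

```text
block long 95.870772925493 95.87695000898782
collar tee [0.49556084 0.06724063 0.053     ]
bar ends [0.52744498 0.07065873 0.107     ] [0.46467061 0.06204845 0.107     ]
block corners [0.53615522 0.02837603 0.05      ] [0.51778122 0.20706895 0.05      ] [0.44825742 0.20053426 0.05      ] [0.46687708 0.0196439  0.05      ]
box [array([ 0.54374003, -0.23801821,  0.094     ]), array([ 0.52647966, -0.36552296,  0.094     ]), array([ 0.41359567, -0.35011934,  0.094     ]), array([ 0.43082562, -0.22207202,  0.094     ])] mean [ 0.47866025 -0.29393313  0.094     ] axes -8.038366967087834 -7.770319113147102 -7.7092922896560765 -7.6636449558045
lock disc [ 0.47833476 -0.29421349  0.1       ] hole [ 0.47780782 -0.29424149  0.1       ]
bar centre tri (array([0.49637039, 0.06731916, 0.09676183]), np.float64(0.0015540717641598237))Traceback (most recent call last):
  File "<stdin>", line 16, in <module>
  File "h.py", line 18, in go
    print('t',s['time'],'pos',s['tool_pos'].round(4),'y',T.apply([0,1,0]).round(4),'q6',s['q'][5].round(2),'F',s['wrist_force'].round(1),'w',s['width'].round(3),'g',s['grip_force'])
                                                                                                                                             ^^^^^^^^^^^^^^^^
AttributeError: 'float' object has no attribute 'round'
```

```bash
sed -i "s/s\['width'\].round(3)/round(s['width'],3)/" h.py; python3 -c "
from h import *
go([.496,.0672,.23],96.5)"
```

```text
t 0.15 pos [0.2229 0.6366 0.2552] y [ 0.3305  0.9438 -0.0018] q6 -0.04 F [-0.6 -0.3 -0.9] w 0.997 g 0.0
row [-0.7432 -0.7451  0.0433] [-6.000e-04 -1.000e-04 -1.433e-01]
```

{"name": "play_rows", "arguments": {"commands": [[[-0.7432, -0.7451, 0.0433, 0, 0, -0.1433, -1], [-0.7432, -0.7451, 0.0433, 0, 0, -0.1433, -1], [-0.7432, -0.7451, 0.0433, 0, 0, -0.1433, -1], [-0.7432, -0.7451, 0.0433, 0, 0, -0.1433, -1], [-0.7432, -0.7451, 0.0433, 0, 0, -0.1433, -1], [-0.7432, -0.7451, 0.0433, 0, 0, -0.1433, -1], [-0.7432, -0.7451, 0.0433, 0, 0, -0.1433, -1], [-0.7432, -0.7451, 0.0433, 0, 0, -0.1433, -1]]]}}

```text
time: 0.95
tool_pos: [0.3962, 0.2748, 0.2397]
tcp_rot: [-0.179, 3.136, 0.0]
wrist_force: [0.7, 0.4, 0.2]
width: 1.003
grip_force: 0.0
```

```bash
python3 -c "
from h import *
go([.496,.0672,.23],96.5)"
```

```text
t 0.95 pos [0.3962 0.2748 0.2397] y [-0.1136  0.9935  0.    ] q6 -1.13 F [0.7 0.4 0.2] w 1.003 g 0.0
row [-0.126  -0.3626  0.0161] [0.     0.0001 0.0001]
```

{"name": "play_rows", "arguments": {"commands": [[[-0.126, -0.3626, 0.0161, 0, 0, 0, -1], [-0.126, -0.3626, 0.0161, 0, 0, 0, -1], [-0.126, -0.3626, 0.0161, 0, 0, 0, -1], [-0.126, -0.3626, 0.0161, 0, 0, 0, -1], [-0.126, -0.3626, 0.0161, 0, 0, 0, -1], [-0.126, -0.3626, 0.0161, 0, 0, 0, -1], [-0.126, -0.3626, 0.0161, 0, 0, 0, -1]]]}}

```text
time: 1.65
tool_pos: [0.4955, 0.0686, 0.2298]
tcp_rot: [0.175, -3.136, -0.001]
wrist_force: [-0.2, 0.2, -0.6]
width: 1.001
grip_force: 0.0
```

```bash
cat > w.py <<'E'
from h import *
import sys
go([.496,.0672,.18],96.5)
c=cam('wrist'); im=bot.read_camera('wrist'); cv2.imwrite('pics/w1.png',im)
g=im.max(2)
print('expected',proj(c,[.496,.0672,.107]),proj(c,[.496,.0672,.055]))
np.save('cw.npy',np.array([c],dtype=object),allow_pickle=True)
E
python3 w.py
```

```text
t 1.65 pos [0.4955 0.0686 0.2298] y [-1.110e-01  9.938e-01  5.000e-04] q6 -1.59 F [-0.2  0.2 -0.6] w 1.001 g 0.0
row [-0.0007 -0.0025  0.083 ] [ 0.0002 -0.0003 -0.0007]
expected (np.float64(275.4166907326836), np.float64(207.50459620007447)) (np.float64(275.93404989972043), np.float64(192.00806997008843))
```

View pics/w1.png

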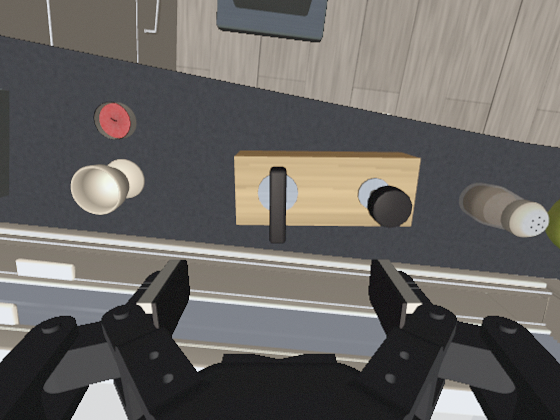

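The wrist view shows the bar from (278,167) to (278,243) with its collar at (278,192), and the round key at right (388,206).

```bash
python3 - <<'E'
from h import *
c=np.load('cw.npy',allow_pickle=True)[0]; im=cv2.imread('pics/w1.png'); g=im.max(2)
m=(g<45).astype(np.uint8)
for v in (165,167,170,175,190,205,215,225,235,240,243,245): 
    u=np.where(m[v,262:296])[0]+262; print(v,(u.min(),u.max(),len(u)) if len(u) else None,end=' ')
for a in ((278,168.5),(278,241)): print(onz(c,*a,.107))
h=cv2.cvtColor(im,cv2.COLOR_BGR2HSV)
k=((h[...,1]<60)&(g>110)).astype(np.uint8); k[:,:255]=0;k[:,302:]=0;k[:168]=0;k[215:]=0
y,x=np.where(k); print('collar',x.min(),x.max(),y.min(),y.max(),onz(c,(x.min()+x.max())/2,(y.min()+y.max())/2,.055))
E
```

```text
165 None 167 (np.int64(273), np.int64(283), 11) 170 (np.int64(271), np.int64(285), 15) 175 (np.int64(270), np.int64(285), 2) 190 (np.int64(285), np.int64(285), 1) 205 (np.int64(285), np.int64(285), 1) 215 (np.int64(270), np.int64(285), 3) 225 (np.int64(285), np.int64(285), 1) 235 (np.int64(269), np.int64(284), 2) 240 (np.int64(284), np.int64(284), 1) 243 None 245 None [0.46376221 0.0657512  0.107     ]
[0.52526835 0.07257979 0.107     ]
collar 257 298 175 210 [0.49632421 0.06878245 0.055     ]
```

{"name": "play_rows", "arguments": {"commands": [[[0, 0, 0.2147, 0, 0, 0, -1], [0, 0, 0.2147, 0, 0, 0, -1], [0, 0, 0.2147, 0, 0, 0, -1], [0, 0, 0.2147, 0, 0, 0, -1]]]}}

```text
time: 2.1
tool_pos: [0.4905, 0.0702, 0.0965]
tcp_rot: [0.181, -3.126, 0.0]
wrist_force: [-0.3, 0.7, 0.3]
width: 1.0
grip_force: 0.0
```

```bash
python3 -c "
from h import *
go([.4953,.069,.101],96.3)"
```

```text
t 2.1 pos [0.4905 0.0702 0.0965] y [-1.154e-01  9.933e-01  6.000e-04] q6 -1.6 F [-0.3  0.7  0.3] w 1.0 g 0.0
row [-0.0077 -0.0029 -0.0076] [ 0.0002 -0.0034  0.0018]
```

{"name": "play_rows", "arguments": {"commands": [[[0, 0, 0, 0, 0, 0, -1], [0, 0, 0, 0, 0, 0, -1]]]}}

```text
time: 2.3
tool_pos: [0.4975, 0.07, 0.1038]
tcp_rot: [-0.18, 3.132, 0.0]
wrist_force: [0.2, 0.9, -0.1]
width: 1.001
grip_force: 0.0
```

```bash
python3 -c "
from h import *
go([.4953,.069,.101],96.3)"
```

```text
t 2.3 pos [0.4975 0.07   0.1038] y [-0.1143  0.9934 -0.    ] q6 -1.6 F [ 0.2  0.9 -0.1] w 1.001 g 0.0
row [ 0.0039 -0.0013  0.0046] [-0.      0.0014  0.0015]
```

{"name": "play_rows", "arguments": {"commands": [[[0, 0, 0, 0, 0, 0, -1], [0, 0, 0, 0, 0, 0, -1], [0, 0, 0, 0, 0, 0, -1]]]}}

```text
time: 2.6
tool_pos: [0.4965, 0.0692, 0.1026]
tcp_rot: [-0.178, 3.134, 0.0]
wrist_force: [0.6, -0.6, 0.4]
width: 0.998
grip_force: 0.0
```

```bash
python3 -c "
from h import *
go([.4953,.069,.101],96.3)"
```

```text
t 2.6 pos [0.4965 0.0692 0.1026] y [-0.1131  0.9936 -0.    ] q6 -1.6 F [ 0.6 -0.6  0.4] w 0.998 g 0.0
row [ 0.0021 -0.0001  0.0026] [-0.      0.0007  0.0011]
```

{"name": "play_rows", "arguments": {"commands": [[[0.001, 0, 0.003, 0, 0, 0, -1], [0.001, 0, 0.003, 0, 0, 0, 1], [0.001, 0, 0.003, 0, 0, 0, 1], [0.001, 0, 0.003, 0, 0, 0, 1], [0.001, 0, 0.003, 0, 0, 0, 1], [0.001, 0, 0.003, 0, 0, 0, 1], [0.001, 0, 0.003, 0, 0, 0, 1], [0.001, 0, 0.003, 0, 0, 0, 1]]], "force": 70}}

```text
time: 3.4
tool_pos: [0.4949, 0.069, 0.0993]
tcp_rot: [0.178, -3.136, -0.0]
wrist_force: [0.3, 0.4, -0.9]
width: 0.15
grip_force: 69.0
```

```bash
python3 -c "
from h import *
go([.4953,.069,.230],96.3)"
```

```text
t 3.4 pos [0.4949 0.069  0.0993] y [-0.1131  0.9936  0.    ] q6 -1.6 F [ 0.3  0.4 -0.9] w 0.15 g 68.97369146347046
row [-6.000e-04 -1.000e-04 -2.178e-01] [ 0.     -0.0002  0.0011]
```

{"name": "play_rows", "arguments": {"commands": [[[0, 0, -0.03, 0, 0, 0, 1], [0, 0, -0.06, 0, 0, 0, 1], [0, 0, -0.1, 0, 0, 0, 1], [0, 0, -0.15, 0, 0, 0, 1], [0, 0, -0.2, 0, 0, 0, 1], [0, 0, -0.23, 0, 0, 0, 1], [0, 0, -0.24, 0, 0, 0, 1]]]}}

```text
time: 4.1
tool_pos: [0.4965, 0.0692, 0.2462]
tcp_rot: [-0.178, 3.132, 0.0]
wrist_force: [0.1, -0.3, -0.9]
width: 0.153
grip_force: 69.0
```

```bash
python3 -c "
from h import *
go([.4783,-.2942,.245],82.2)"
```

```text
t 4.1 pos [0.4965 0.0692 0.2462] y [-1.132e-01  9.936e-01 -1.000e-04] q6 -1.6 F [ 0.1 -0.3 -0.9] w 0.153 g 69.02853727340698
row [ 0.0986 -0.5984  0.0017] [0.0001 0.0015 0.0794]
```

{"name": "play_rows", "arguments": {"commands": [[[0.0986, -0.5984, 0.0017, 0, 0, 0.0794, 1], [0.0986, -0.5984, 0.0017, 0, 0, 0.0794, 1], [0.0986, -0.5984, 0.0017, 0, 0, 0.0794, 1], [0.0986, -0.5984, 0.0017, 0, 0, 0.0794, 1], [0.0986, -0.5984, 0.0017, 0, 0, 0.0794, 1], [0.0986, -0.5984, 0.0017, 0, 0, 0.0794, 1], [0.0986, -0.5984, 0.0017, 0, 0, 0.0794, 1], [0.0986, -0.5984, 0.0017, 0, 0, 0.0794, 1]]]}}

```text
time: 4.9
tool_pos: [0.4757, -0.2986, 0.2411]
tcp_rot: [-0.22, -3.132, 0.002]
wrist_force: [0.4, 2.2, -1.0]
width: 0.146
grip_force: 69.0
```

{"name": "play_rows", "arguments": {"commands": [[[0, 0, 0, 0, 0, 0, 1], [0, 0, 0, 0, 0, 0, 1], [0, 0, 0, 0, 0, 0, 1], [0, 0, 0, 0, 0, 0, 1], [0, 0, 0, 0, 0, 0, 1]]]}}

```text
time: 5.4
tool_pos: [0.4772, -0.2931, 0.2426]
tcp_rot: [0.211, 3.134, 0.0]
wrist_force: [-0.5, -0.1, -1.7]
width: 0.159
grip_force: 69.1
```

```bash
python3 - <<'E'
from h import *
go([.4783,-.2942,.203],82.2)
a=[]
for n in ('wrist','scene','top'):
    im=bot.read_camera(n); cv2.imwrite(f'pics/{n}2.png',im); a.append(im)
c=cam('wrist'); np.save('cw.npy',np.array([c],dtype=object),allow_pickle=True)
z=lambda i,x0,y0,x1,y1,k:cv2.resize(i[y0:y1,x0:x1],None,fx=k,fy=k,interpolation=cv2.INTER_CUBIC)
o=np.zeros((600,800,3),np.uint8)
o[:300,:400]=cv2.resize(a[0],(400,300)); o[:300,400:]=z(a[1],290,70,390,145,4); o[300:,:400]=z(a[1],290,125,390,200,4); o[300:,400:]=z(a[2],345,190,445,265,4)
cv2.imwrite('pics/c2.png',o)
E
```

```text
t 5.4 pos [ 0.4772 -0.2931  0.2426] y [1.337e-01 9.910e-01 1.000e-04] q6 -2.03 F [-0.5 -0.1 -1.7] w 0.159 g 69.07639503479004
row [-0.002  -0.0015  0.066 ] [0.     0.     0.0006]
```

View pics/c2.png

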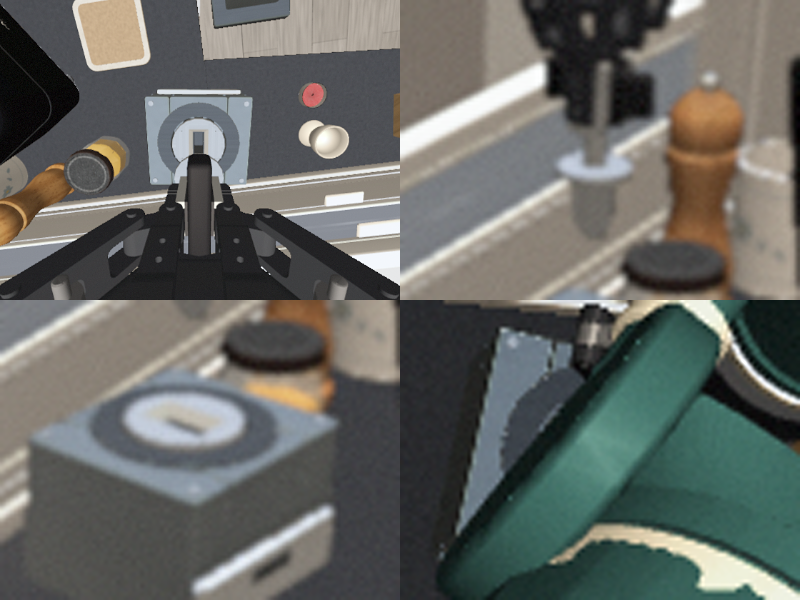

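The views show the key held upright above the lock: collar at scene (339,112), lock disc at scene (336,155), and the box top visible in the wrist view with the keyhole at about (280,200).

```bash
python3 - <<'E'
from h import *
s=cam('scene'); w=np.load('cw.npy',allow_pickle=True)[0]
print('collar exp',proj(s,[.4772,-.2931,.1958]),'lock exp',proj(s,[.4783,-.2942,.1]))
im=cv2.imread('pics/wrist2.png')
print('hole exp w',proj(w,[.4783,-.2942,.1]))
for n in [(210,136),(348,136),(206,258),(351,258)]: print(n,onz(w,*n,.094))
cv2.imwrite('pics/c3.png',cv2.resize(im[120:270,180:380],None,fx=4,fy=4,interpolation=cv2.INTER_CUBIC))
sc=cv2.imread('pics/scene2.png'); h=cv2.cvtColor(sc,cv2.COLOR_BGR2HSV)
x0,y0,x1,y1=325,100,350,132
for v in range(y0,y1,2): print(v,sc[v,326:352,0])
E
```

```text
collar exp (np.float64(338.45598648935874), np.float64(111.99562191476392)) lock exp (np.float64(335.84843269911676), np.float64(153.99183998575353))
hole exp w (np.float64(277.0798866381277), np.float64(201.88101965781377))
(210, 136) [ 0.41474998 -0.3429377   0.094     ]
(348, 136) [ 0.43049806 -0.22694656  0.094     ]
(206, 258) [ 0.52614382 -0.36936586  0.094     ]
(351, 258) [ 0.54477453 -0.23206949  0.094     ]
100 [125 131 127 127 124 100  73  49  40  35  31  44  71  97 100  77  47  26
  37  54  81  98 107 117 112 119]
102 [129 126 130 128 128 123 109  99  90  92  92  91  97  98  96  97 105 114
 115 118 126 128 128 139 163 187]
104 [129 129 128 131 127 128 127 125 116 110  99 100 104 106 104 109 122 125
 124 130 144 174 201 214 210 190]
106 [126 129 128 126 129 127 124 127 129 117 104 101 107 110 105 110 134 161
 190 208 213 202 179 159 140 136]
108 [125 126 124 128 134 146 158 171 187 166 123 105 107 107 114 137 172 201
 207 186 157 142 158 153 135 130]
110 [124 127 138 163 198 216 219 217 207 173 128 104 108 112 122 164 200 215
 214 211 193 162 133 118 116 118]
112 [127 126 
[... 396 characters left out ...]

 112 118 120 117 117 119 118 117]
120 [146 145 157 157 146 141 123 104 102  98  97  99  98  99  99  97  93  95
 113 118 121 119 117 116 116 117]
122 [153 135 122 116 116 119 113 105 100  96  96 101 102  97 101  98  92  92
 110 115 117 119 118 116 118 116]
124 [122 121 118 119 118 117 116 104  99  97  97  98  99 101  99  99 104 110
 118 118 119 119 117 119 116 127]
126 [119 119 119 120 116 119 120 115 106  99 102  99  99  98 101 102 109 114
 117 118 118 119 128 141 166 168]
128 [120 119 118 119 118 117 117 118 116 108 100  97 101  95  92  98 112 116
 119 123 144 164 169 155 139 126]
130 [122 120 118 119 117 117 119 122 116 118 114 112 113 112 110 118 126 145
 163 168 156 136 118 109  99  90]
```

View pics/c3.png

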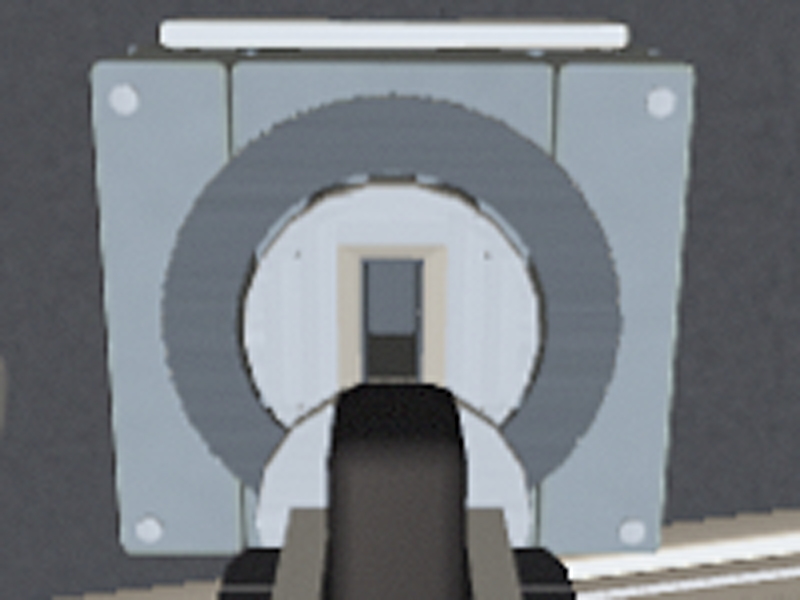

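The wrist crop shows the keyhole (u≈278, v≈180–214), lined up with the held bar (u≈279). Box corners are at about (203,135), (353,136), (211,257) and (345,258).

```bash
python3 - <<'E'
from h import *
w=np.load('cw.npy',allow_pickle=True)[0]
k=np.array([onz(w,180+a/4-.375,120+b/4-.375,.094) for a,b in ((92,62),(694,65),(660,553),(125,550))])
print(k,k.mean(0)); a=lambda p,q:np.degrees(np.arctan2(*(q-p)[1::-1]))
print('yaw x',a(k[0],k[3]),a(k[1],k[2]),'y',a(k[0],k[1]),a(k[3],k[2]))
d=[onz(w,180+x/4-.375,120+y/4-.375,.1) for x,y in ((241,325),(545,325),(393,181))]; print(d,(d[0]+d[1])/2)
print('hole', onz(w,277.75,202,.1))
go([.4783,-.294,.162],82.2)
E
```

```text
[[ 0.41319708 -0.34898797  0.094     ]
 [ 0.43097922 -0.2226325   0.094     ]
 [ 0.54382411 -0.23809569  0.094     ]
 [ 0.5258668  -0.36456747  0.094     ]] [ 0.4784668  -0.29357091  0.094     ]
yaw x -7.872700345370511 -7.802673306241585 y 81.98931173587076 81.91877901365514
[array([ 0.4729729 , -0.32658464,  0.1       ]), array([ 0.48198675, -0.26017603,  0.1       ]), array([ 0.44590117, -0.28906567,  0.1       ])] [ 0.47747983 -0.29338033  0.1       ]
hole [ 0.47848783 -0.29362868  0.1       ]
t 5.55 pos [ 0.4772 -0.2938  0.2428] y [ 1.346e-01  9.909e-01 -2.000e-04] q6 -2.03 F [-0.5 -0.1 -0.4] w 0.156 g 69.07629489898682
row [-1.900e-03 -1.000e-04  1.346e-01] [-0.      0.0001  0.0003]
```

{"name": "play_rows", "arguments": {"commands": [[[-0.0013, 0, 0.04, 0, 0, 0, 1], [-0.0013, 0, 0.07, 0, 0, 0, 1], [-0.0013, 0, 0.085, 0, 0, 0, 1], [-0.0013, 0, 0.095, 0, 0, 0, 1], [-0.0013, 0, 0.105, 0, 0, 0, 1], [-0.0013, 0, 0.115, 0, 0, 0, 1], [-0.0013, 0, 0.12, 0, 0, 0, 1], [-0.0013, 0, 0.125, 0, 0, 0, 1]]]}}

```text
time: 6.35
tool_pos: [0.4779, -0.2946, 0.1677]
tcp_rot: [0.214, 3.134, -0.001]
wrist_force: [-0.2, -0.4, -0.5]
width: 0.152
grip_force: 69.2
```

```bash
python3 -c "
from h import *
go([.478,-.2937,.1483],82.1); print(bot.read_state()['torque'])"
```

```text
t 6.35 pos [ 0.4779 -0.2946  0.1677] y [ 1.356e-01  9.908e-01 -3.000e-04] q6 -2.03 F [-0.2 -0.4 -0.5] w 0.152 g 69.16523337364197
row [0.0001 0.0016 0.0323] [-0.0001  0.0002  0.0006]
[ 0.04297102 -0.04350873  0.02469152]
```

No contact force; continue down.

{"name": "play_rows", "arguments": {"commands": [[[0, 0.001, 0.008, 0, 0, 0, 1], [0, 0.001, 0.016, 0, 0, 0, 1], [0, 0.001, 0.023, 0, 0, 0, 1], [0, 0.001, 0.028, 0, 0, 0, 1], [0, 0.001, 0.031, 0, 0, 0, 1], [0, 0.001, 0.033, 0, 0, 0, 1], [0, 0.001, 0.034, 0, 0, 0, 1], [0, 0.001, 0.034, 0, 0, 0, 1]]]}}

```text
time: 7.15
tool_pos: [0.4777, -0.2939, 0.1491]
tcp_rot: [-0.213, -3.134, -0.0]
wrist_force: [-4.6, 2.7, 9.9]
width: 0.152
grip_force: 70.9
```

```bash
python3 -c "
from h import *
go([.478,-.2937,.1483],82.1); print(bot.read_state()['torque'])"
```

```text
t 7.15 pos [ 0.4777 -0.2939  0.1491] y [0.1355 0.9908 0.    ] q6 -2.03 F [-4.6  2.7  9.9] w 0.152 g 70.87120413780212
row [-0.0004  0.0004  0.0014] [ 0.     -0.0001  0.0006]
[0.58718713 0.81354083 0.03612778]
```

{"name": "play_rows", "arguments": {"commands": [[[0, 0, 0, 0, 0, 0.04, 1], [0, 0, 0, 0, 0, 0.08, 1], [0, 0, 0, 0, 0, 0.12, 1], [0, 0, 0, 0, 0, 0.16, 1], [0, 0, 0, 0, 0, 0.2, 1], [0, 0, 0, 0, 0, 0.24, 1], [0, 0, 0, 0, 0, 0.28, 1], [0, 0, 0, 0, 0, 0.32, 1]]]}}

```text
time: 7.95
tool_pos: [0.4787, -0.2932, 0.1492]
tcp_rot: [1.704, 2.638, 0.003]
wrist_force: [-2.4, 4.6, 8.4]
width: 0.15
grip_force: 70.6
```

```bash
python3 -c "
from h import *
go([.478,-.2937,.1483],-14); print(bot.read_state()['torque'])"
```

```text
t 7.95 pos [ 0.4787 -0.2932  0.1492] y [0.9114 0.4114 0.0023] q6 -1.02 F [-2.4  4.6  8.4] w 0.15 g 70.57345747947693
row [-0.0003 -0.0015  0.0014] [ 0.0007 -0.0003  0.2127]
[1.01223696 0.09724388 0.05195161]
```

{"name": "play_rows", "arguments": {"commands": [[[0, 0, 0, 0, 0, 0.04, 1], [0, 0, 0, 0, 0, 0.08, 1], [0, 0, 0, 0, 0, 0.12, 1], [0, 0, 0, 0, 0, 0.15, 1], [0, 0, 0, 0, 0, 0.18, 1], [0, 0, 0, 0, 0, 0.205, 1], [0, 0, 0, 0, 0, 0.21, 1], [0, 0, 0, 0, 0, 0.21, 1]]]}}

```text
time: 8.75
tool_pos: [0.4795, -0.2939, 0.1492]
tcp_rot: [2.46, 1.949, 0.004]
wrist_force: [0.1, 3.1, 5.5]
width: 0.156
grip_force: 70.2
```

```bash
python3 - <<'E'
from h import *
go([.478,-.2937,.1483],-14); print(bot.read_state()['torque'])
a=bot.read_camera('scene'); b=bot.read_camera('wrist')
cv2.imwrite('pics/d.png',np.hstack([cv2.resize(a[75:225,265:415],(400,400),interpolation=cv2.INTER_CUBIC),cv2.resize(b,(400,300))[:,:].copy() if 0 else cv2.copyMakeBorder(cv2.resize(b,(400,300)),0,100,0,0,cv2.BORDER_CONSTANT)]))
E
```

```text
t 8.75 pos [ 0.4795 -0.2939  0.1492] y [ 0.9735 -0.2288  0.0038] q6 -0.37 F [0.1 3.1 5.5] w 0.156 g 70.18698334693909
row [-0.0002 -0.0025  0.0015] [ 0.0012 -0.0001  0.0043]
[ 0.51363897 -0.21208328 -0.00596603]
```

View pics/d.png

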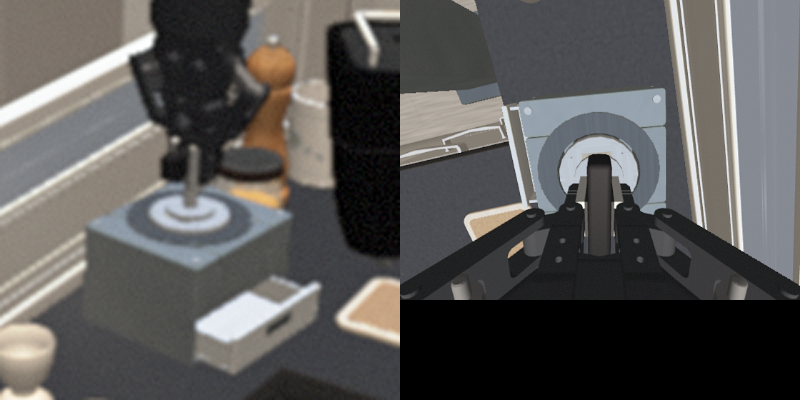

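The scene crop shows the drawer out and the key standing with its collar down; I'll turn a few more degrees until the stop is felt.

{"name": "play_rows", "arguments": {"commands": [[[0, 0, 0, 0, 0, 0.015, 1], [0, 0, 0, 0, 0, 0.03, 1], [0, 0, 0, 0, 0, 0.03, 1], [0, 0, 0, 0, 0, 0.03, 1]]]}}

```text
time: 9.25
tool_pos: [0.4795, -0.2942, 0.1492]
tcp_rot: [2.549, 1.831, 0.004]
wrist_force: [-0.6, 1.9, 5.6]
width: 0.151
grip_force: 70.1
```

```bash
python3 - <<'E'
from h import *
go([.478,-.2937,.1483],-19); print(bot.read_state()['torque'])
a=bot.read_camera('scene'); cv2.imwrite('pics/scene3.png',a)
s=cam('scene'); kx=np.array([np.cos(np.radians(-7.9)),np.sin(np.radians(-7.9)),0]); ky=np.array([-kx[1],kx[0],0])
# drawer front's nearest top corner: seen at crop d (196,323) and (318,285)
for u,v in ((196,323),(318,285)):
    o,d=ray(s,265+u*.375-.3,75+v*.375-.3)
    for z in (.045,.05,.055,.06):
        p=o+d*(z-o[2])/d[2]-np.array([.4785,-.2937,0]); print(u,z,(p@kx).round(4),(p@ky).round(4))
E
```

```text
t 9.25 pos [ 0.4795 -0.2942  0.1492] y [ 0.9477 -0.3191  0.0039] q6 -0.27 F [-0.6  1.9  5.6] w 0.151 g 70.12345433235168
row [ 0.0001 -0.0026  0.0014] [ 0.0013 -0.      0.0022]
[ 0.37044818 -0.22299487  0.03024374]
196 0.045 -0.0587 0.0631
196 0.05 -0.0637 0.0701
196 0.055 -0.0687 0.0771
196 0.06 -0.0736 0.0841
318 0.045 -0.0952 -0.053
318 0.05 -0.0998 -0.0448
318 0.055 -0.1044 -0.0366
318 0.06 -0.1091 -0.0284
```

{"name": "play_rows", "arguments": {"commands": [[[0, 0, 0, 0, 0, 0.01, 1], [0, 0, 0, 0, 0, 0.02, 1], [0, 0, 0, 0, 0, 0.02, 1], [0, 0, 0, 0, 0, 0.02, 1]]]}}

```text
time: 9.7
tool_pos: [0.4795, -0.2943, 0.1492]
tcp_rot: [2.604, 1.752, 0.003]
wrist_force: [0.8, 2.3, 5.7]
width: 0.15
grip_force: 70.2
```

```bash
python3 - <<'E'
from h import *
go([.478,-.2937,.1483],-19); print(bot.read_state()['torque'])
a=bot.read_camera('scene'); cv2.imwrite('pics/scene4.png',a)
f=lambda im:np.float64(cv2.cvtColor(im,cv2.COLOR_BGR2GRAY)[170:220,335:392])
b=cv2.imread('pics/scene3.png'); d=cv2.imread('pics/d.png')[:400,:400]
d=cv2.resize(d,(150,150),interpolation=cv2.INTER_AREA); e=np.zeros_like(a); e[75:225,265:415]=d
print('drawer shift px', cv2.phaseCorrelate(f(b),f(a)), cv2.phaseCorrelate(f(e),f(a)), 'ref', cv2.phaseCorrelate(f(a),f(cv2.imread('pics/scene0.png'))))
s=cam('scene')
P=lambda k:np.array(proj(s,np.array([.4785,-.2937,.03])-(.06+k)*np.array([.9905,-.1374,0])))
print('px per 1mm',P(.03)-P(.029))
E
```

```text
t 9.7 pos [ 0.4795 -0.2943  0.1492] y [ 0.9263 -0.3768  0.004 ] q6 -0.21 F [0.8 2.3 5.7] w 0.15 g 70.23567795753479
row [ 0.     -0.0027  0.0015] [ 0.0013  0.0001 -0.0174]
[ 0.28769067 -0.23057036  0.4359002 ]
drawer shift px ((0.05434519408881755, -0.04103604385012716), 0.9931104205746767) ((0.018094640595450073, -0.018900626415685906), 0.991083847629475) ref ((-0.09795935611762374, 0.12653925024386226), 0.4818305872152802)
px per 1mm [0.39167503 0.15772257]
```

{"name": "play_rows", "arguments": {"commands": [[[0, 0, -0.0008, 0, 0, -0.018, 1], [0, 0, -0.0008, 0, 0, -0.018, 1], [0, 0, -0.0008, 0, 0, -0.018, 1], [0, 0, -0.0008, 0, 0, -0.018, 0.2], [0, 0, -0.0008, 0, 0, -0.018, 0.2], [0, 0, -0.0008, 0, 0, -0.018, 0.2], [0, 0, -0.0008, 0, 0, -0.018, 0.2], [0, 0, -0.0008, 0, 0, -0.018, 0.2]]], "force": 30}}

```text
time: 10.55
tool_pos: [0.4774, -0.2938, 0.1472]
tcp_rot: [-2.556, -1.825, 0.001]
wrist_force: [-0.2, 0.4, -0.2]
width: 0.401
grip_force: 0.0
```

```bash
python3 -c "
from h import *
go([.478,-.2937,.25],-19); print(bot.read_state()['torque'])"
```

```text
t 10.55 pos [ 0.4774 -0.2938  0.1472] y [ 9.457e-01 -3.250e-01 -8.000e-04] q6 -0.26 F [-0.2  0.4 -0.2] w 0.401 g 0.0
row [ 0.0004  0.0007 -0.1713] [-0.0003 -0.      0.0002]
[-0.04333675 -0.02649372  0.02669577]
```

Released with no contact; lift straight up.

{"name": "play_rows", "arguments": {"commands": [[[0, 0, -0.03, 0, 0, 0, 0.2], [0, 0, -0.07, 0, 0, 0, 0.2], [0, 0, -0.12, 0, 0, 0, 0.2], [0, 0, -0.17, 0, 0, 0, 0.2], [0, 0, -0.21, 0, 0, 0, 0.2], [0, 0, -0.23, 0, 0, 0, 0.2], [0, 0, -0.23, 0, 0, 0, 0.2], [0, 0, -0.23, 0, 0, 0, 0.2]]]}}

```text
time: 11.35
tool_pos: [0.4773, -0.2936, 0.2845]
tcp_rot: [-2.556, -1.824, 0.001]
wrist_force: [0.9, 0.9, -0.4]
width: 0.399
grip_force: 0.0
```

```bash
python3 - <<'E'
from h import *
go([.478,-.2937,.25],-19)
a=bot.read_camera('scene'); w=bot.read_camera('wrist')
cv2.imwrite('pics/e.png',np.hstack([cv2.resize(a[75:300,150:400],(400,360)),cv2.resize(w,(400,360))]))
s=cam('scene'); print('collar exp',proj(s,[.4785,-.2937,.105]))
f=lambda im:np.float64(cv2.cvtColor(im,cv2.COLOR_BGR2GRAY)[170:220,335:392])
print(cv2.phaseCorrelate(f(cv2.imread('pics/scene4.png')),f(a)))
E
```

```text
t 11.35 pos [ 0.4773 -0.2936  0.2845] y [ 0.9457 -0.3249 -0.0014] q6 -0.26 F [ 0.9  0.9 -0.4] w 0.399 g 0.0
row [0.0002 0.0012 0.0575] [-0.0004 -0.0001  0.0002]
collar exp (np.float64(335.77262794472733), np.float64(151.95353750081094))
((-0.04646062520732741, 0.07094558955017405), 0.9956973115416882)
```

View pics/e.png

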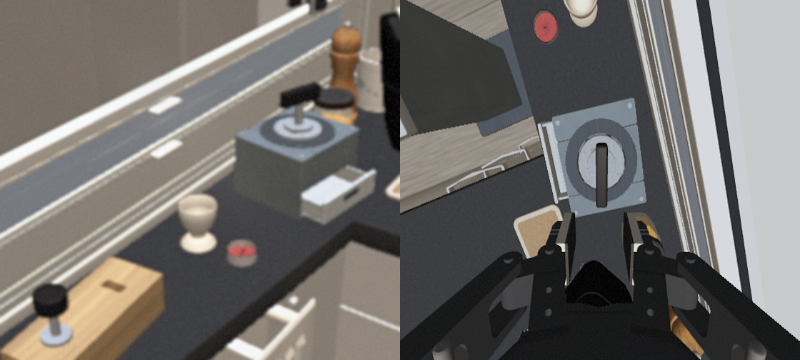

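The key stands home in the lock (crop 298,130) with the drawer out (338,192). The round key is still in its block (50,315), and the gripper is clear.

```bash
python3 -c "
from workcell import bot
print(bot.finish_job())"
```

```text
the job is handed in; nothing more can be done
None
```

The job is handed in: the crossbar key stands fully home in the lock, turned clockwise to its stop, with the drawer out and the round key still in its block; the verdict was not shown.

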